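Scrape the plancha and open the degreaser

ROBOT

A 7-joint arm with a two-finger parallel gripper is mounted at the origin on the work surface. World frame = base frame: x ahead of the robot, y to its left, z up, the work surface at z = 0. Lengths are in mm, angles in rad, forces in N, time in s.
With the tool pointing down it reaches from about 400 to 875 mm from the base axis. Payload 19.3 kg.
Tool frame: the origin (TCP) lies at the very end of the fingers, on their centre line; the grasp point (between the pads) lies 19 mm behind it; z points along the fingers, y is the direction in which the jaws open and shut (so a half turn about z gives the same grasp; the last joint's range is limited). The gripper opens to 85 mm and grips with 20 to 120 N. Pads are 22 mm wide; open, the fingers measure 114 mm over their backs; the gripper's body (76 mm by 85 mm) begins 54 mm behind the grasp point. The pads swing forward as they close: fully open they stand 13 mm farther back than shut.
Start: joints at [1.21, 0.521, -0.036, 1.599, 0.021, 1.021, -0.113], TCP at [179.171, -598.758, 198.291] pointing down, gripper open.
Joint ranges: [-2.91, 2.91], [-0.3, 2.13], [-1.5, 1.42], [0.17, 2.43], [-1.26, 4.41], [0.16, 1.93], [-2.52, 2.52]. Speed limits (rad/s): [1.89, 1.89, 2.39, 2.39, 3.01, 3.01, 3.01].

INTERFACE

Orientations are given as a unit quaternion [w, x, y, z].
In Python, from workcell import arm gives the robot as it stands.
- The arm moves only by the tool jog_arm, never from a script. Its argument "deltas" is a list of rows, each an object with "rotation": the turn, a rotation vector about the tool's x, y, z in rad, a list of three; "dp": the shift along the tool's x, y, z in m, a list of three; "claw": the finger opening in m, from 0 to 0.0854. A call has 1 to 5 rows; each row shifts and turns the commanded pose from where the row before left it, along the tool's axes as they then stand; what a row does not reach is not made up. A row lasts 1/10 s, in which the tool goes at most 50 mm and 8.59 degrees, less where a joint would pass 70% of its speed; a pose out of reach is approached as far as the arm can. A call with a gripper value outside its range is refused whole. The fingers move at their own pace and stop on an object; "force" is the grip in N (left out, the last holds). Time passes only in rows, so rows that do not move let the fingers close. It gives the time, the measured TCP pose, the force and the opening at its end, in the units of the state.
- arm.state(): the state, without advancing time (a new reading comes with each control period).
- arm.snapshot(name): name is "scene" or "top" or "wrist"; returns (picture, depth): 420x560x3 uint8, blue, green, red; 420x560 float32, mm along the optical axis (not along the pixel's ray), 0 where there is no reading.
- arm.calibration(name): a dict with "fx", "fy", "cx", "cy" (pixels), "origin" and "rotation" of the camera in the world. Camera axes: x right, y down, z forward; pixel columns grow to the right and rows downward; lengths in mm; the calibration is good to about 2 mm. A picture is of the moment at which its call begins: read the wrist's pose just before it. calibration takes no time and is no camera call; for the wrist camera it gives the pose at the moment of the call.
- arm.job_done(): hands the job in, once; it reports no verdict.
Trained networks look in the newest picture that a camera, given by its name, has taken for a name from the list of things; names that differ only in an ending like _2 or _b are one class to them, and where a whole thing is asked for, a point or a joint stands for the part that bears it (a point fixed in the world has none). Each returns a list of dicts, best first, with "score" (0 to 1); they miss things now and then, are a little off and sometimes report something else, mostly with a low value. They report only what shows in the picture. A call takes as long as a camera call.
- arm.silhouettes(query, camera): "pixels" (420x560 bool, what is visible of it) and "point" ([row, column] in pixels, amid what is visible of it).
- arm.pinpoint(query, camera): "point" ([row, column] in pixels: a listed point, or the origin of a listed thing).
The state is a dict: "clock": time; "qpos": joint angles; "qvel": joint speeds; "joint_torque": joint torques, N m; "ee_pos": TCP position; "orientation": TCP orientation; "force": force on the tool from outside, world axes, zero at the start; "torque": the same for the moment, N m; "gripper_width": finger opening in mm.
Only numpy, scipy, OpenCV 4.12 (cv2) and the standard library are available. Lean on these libraries where they do the work, as an engineer would, in place of code of your own. Each camera call takes 0.05 s, during which the arm holds its last target. There are 200 camera calls.

TASK

Get the plancha ready for degreasing: with the scraper, draw the three loose burnt chips off the steel plate into the grease trough along its front without touching them by hand, then stand the scraper back on the worktop and let go of it. Then open the degreaser jug (white, oblong, grey ribbed safety cap): push the cap down, turn it anticlockwise while it is pushed down, lift it off and finish still holding the cap a few centimetres above the jug's mouth. Leave the jug standing upright where it is and do not disturb the other things on the worktop.

Things in the scene. Friction and masses are not known exactly. Their poses are not given: they have to be found in the camera images.
- plancha: tabletop steel griddle, heavy, fixed; 300 mm deep (its x) x 280 wide (its y). Origin: centre of its footprint on the worktop; its x points away from the trough, z up. Flat plate 65 mm above the worktop over x = -94 to +146, y = +-136 mm. Guards at back and sides are 4 mm thick, tops at 87 mm; none at the front. Knob and handles stand out 30 mm at the sides, 20 to 50 mm high
- trough (a point): middle of the floor of the open grease trough along the plancha's front: x = -120, y = 0, z = 30 mm in the plancha's frame, same axes. Trough inside: x = -146 to -94, y = +-136 mm, floor 30 mm and plate 65 mm above the worktop; its front wall is 4 mm thick, top at 60 mm
- chip_a: charred crust chip, 28 x 22 x 9 mm, 11 g, loose, dark brown; origin: centre of its 28 x 22 underside, z up as it lies; it starts flat on the plancha's plate
- chip_b: charred crust chip, 28 x 22 x 9 mm, 11 g, loose, dark brown; origin: centre of its 28 x 22 underside, z up as it lies; it starts flat on the plancha's plate
- chip_c: charred crust chip, 28 x 22 x 9 mm, 11 g, loose, dark brown; origin: centre of its 28 x 22 underside, z up as it lies; it starts flat on the plancha's plate
- scraper: griddle scraper block, 0.26 kg, 72 mm tall, standing on its foot. Origin: centre of its underside, z up. Foot 38 mm deep (x = -19 to +19) x 120 wide (y), 24 tall, flat underside at z = 0; a straight steel blade 120 mm wide is its -x face. Above it an upright black grip, 24 mm thick (x = -10 to +14), 86 wide (y = +-43), from z = 20 to 72 mm
- scraper_grip (a point): middle of the scraper's grip: x = 2, y = 0, z = 56 mm in the scraper's frame, same axes; take it across its 24 mm thickness (along its x)
- jug: full white plastic jug of degreaser, loose, 0.7 to 1 kg. Origin: centre of its underside, z up. Body 66 mm (x) x 96 (y), 128 tall, then a sloping shoulder (radius 31 narrowing to 19 mm) to z = 156 and a neck of radius 15 mm to z = 176 mm with three lugs (radius 20). Friction on the worktop, helped by the push on the cap, keeps it from turning along
- jug_mouth (a point): centre of the jug's mouth, 176 mm above its underside, axes of the jug
- cap: grey ribbed push-and-turn cap, 52 mm over its ribs (50 mm wall), 28 mm tall, hollow, about 40 g, its wall of 16 equal flats, one facing along its x. Origin: centre of its open underside, z up. Shut, its x lies along the jug's x and its origin is on the jug's axis 162 mm above the jug's underside (cap top at 190 mm)
- cap_top (a point): centre of the cap's top. To free the sprung cap push it 3.5 to 5 mm down (11 to 14 N; hard stop at 5.5 mm) and, held down, turn it anticlockwise seen from above: clear between 45 and 80 degrees (aim at 62), then it can be let up and lifted straight off. Not pushed, it is blocked after a few degrees and the jug turns along; it does not turn clockwise
- bowl: red ceramic bowl, 190 mm diameter, 85 mm tall; bystander; origin: centre of its underside
- whisk: black balloon whisk, 285 mm long, lying; bystander; origin: under its ferrule, on the worktop
- sifter: aluminium flour sifter, 100 mm diameter, 95 mm tall, side handle with squeeze lever; bystander; origin: centre of its underside
- spoon: pale wooden spoon, 240 mm long, lying; bystander; origin: on its underside near its middle
- jar: glass jar with stainless screw lid, 90 mm diameter, 140 mm tall; bystander; origin: centre of its underside
- soap: clear pump bottle of washing-up liquid, 62 mm diameter, 202 mm tall; bystander; origin: centre of its underside
- mill: turned wooden pepper mill, 56 mm diameter, 168 mm tall; bystander; origin: centre of its underside

How it is judged (in metres and radians):
On the way, in this order (a step that is already met when the one before it is completed fails the run):
1. the scraper is held upright over the plancha's plate, its underside less than 8 mm above it (contact force between the fingers and scraper above 1 N and z of scraper in the frame of plancha between 0.06 and 0.073 m and x of scraper in the frame of plancha between -0.12 and 0.15 m and y of scraper in the frame of plancha between -0.14 and 0.14 m), for 0.1 s.
2. all three chips lie in the trough, below the plate's surface (x of chip_a in the frame of plancha between -0.15 and -0.09 m and y of chip_a in the frame of plancha between -0.14 and 0.14 m and z of chip_a in the frame of plancha between 0.02 and 0.058 m and x of chip_b in the frame of plancha between -0.15 and -0.09 m and y of chip_b in the frame of plancha between -0.14 and 0.14 m and z of chip_b in the frame of plancha between 0.02 and 0.058 m and x of chip_c in the frame of plancha between -0.15 and -0.09 m and y of chip_c in the frame of plancha between -0.14 and 0.14 m and z of chip_c in the frame of plancha between 0.02 and 0.058 m), for 0.2 s.
3. the scraper stands upright on the worktop, let go (height (world z) of scraper below 0.012 m and angle between scraper's own z axis and vertical below 0.15 rad and contact force between the fingers and scraper below 0.1 N and linear speed of scraper below 0.02 m/s and contact force between scraper and plancha below 0.2 N), for 0.2 s.
4. the cap is pushed at least 2.5 mm down on the jug's neck (z of cap in the frame of jug below 0.1595 m and horizontal distance between cap and jug_mouth below 0.01 m), for 0.05 s.
5. the cap is off the jug, held above its mouth (z of cap in the frame of jug_mouth above 0.01 m and contact force between the fingers and cap above 1 N and contact force between cap and jug below 0.1 N), for 0.2 s.
At the end, for the whole second after the job is handed in: Cap held still, underside 10 to 150 mm above the jug's mouth, within 50 mm of its axis, not touching the jug; jug upright within 60 mm of its start; all chips in the trough, below plate level; scraper stood upright on the worktop, let go, clear of the plancha (all of step 2 and all of step 3 and all of step 5 and z of cap in the frame of jug_mouth below 0.15 m and horizontal distance between cap and jug_mouth below 0.05 m and linear speed of cap below 0.03 m/s and height (world z) of jug below 0.008 m and angle between jug's own z axis and vertical below 0.08 rad and distance of jug from where it was at the start of the episode below 0.06 m); the arm keeps its last pose, push and grip.
It fails at once if a chip is touched by the gripper or arm instead of the scraper (contact force between any of the fingers, the arm and chip_a above 0.3 N or contact force between any of the fingers, the arm and chip_b above 0.3 N or contact force between any of the fingers, the arm and chip_c above 0.3 N).
It fails at once if a chip falls off the plancha (height (world z) of any of chip_a, chip_b, chip_c below 0.02 m).
It fails at once if the jug is lifted or tipped (height (world z) of jug above 0.03 m or angle between jug's own z axis and vertical above 0.25 rad).
It fails at once if another thing on the worktop is pushed more than 30 mm (distance of any of bowl, whisk, sifter, spoon, jar, soap, mill from where it was at the start of the episode above 0.03 m).
It also fails if it takes over 72 s, if anything falls off the work surface, if the arm or the gripper's body presses on something with over 40 N, if the wrist force passes 120 N, or if a joint passes its speed limit or range.

## Working session

There is one attempt and no reset: what is moved stays moved. The work goes in short steps, Python scripts to look and compute and a tool call to move; the robot and the scene stay as the last step left them, time stands still between calls to the robot, and variables do not carry over. Pictures are saved under pics/ and viewed, about 8 in all and at most 12, crops included, and the job is handed in when it is done.

Besides the shell and the picture viewer there is one more tool, called after "Call:" by a JSON object that holds its "op" and its "data", one argument or row to a line. jog_arm: Moves the arm, as the interface text tells. Its arguments: {"type":"object","properties":{"deltas":{"type":"array","items":{"type":"object","properties":{"rotation":{"type":"array","items":{"type":"number"}},"dp":{"type":"array","items":{"type":"number"}},"claw":{"type":"number"}}}},"force":{"type":"number"}},"required":["deltas"]}

```bash
mkdir -p pics; ls
cat > h.py <<'E'
import numpy as np, cv2
from workcell import arm
from scipy.spatial.transform import Rotation as R
def rot(c):
    r=np.array(c["rotation"],float)
    return r if r.shape==(3,3) else R.from_quat(np.roll(r,-1)).as_matrix()
def ray(c,rc):
    d=np.array([(rc[1]-c["cx"])/c["fx"],(rc[0]-c["cy"])/c["fy"],1.]); return rot(c)@d
def at_z(c,rc,z):
    o=np.array(c["origin"]);d=ray(c,rc); return o+d*(z-o[2])/d[2]
def cloud(c,dep):
    r,k=np.indices(dep.shape)
    p=np.stack([(k-c["cx"])/c["fx"]*dep,(r-c["cy"])/c["fy"]*dep,dep],-1)@rot(c).T+np.array(c["origin"])
    p[dep==0]=np.nan; return p
def st():
    s=arm.state(); print(round(s["clock"],2),np.round(s["ee_pos"],1),np.round(s["orientation"],4),"F",np.round(s["force"],1),"w",round(s["gripper_width"],1)); return s
E
python3 - <<'E'
from h import *
s=st()
for n in("scene","top"):
    im,d=arm.snapshot(n); cv2.imwrite(f"pics/{n}0.png",im); np.save(f"{n}_d.npy",d)
    c=arm.calibration(n); P=cloud(c,d); print(n,np.round(c["origin"]),c["fx"])
    for q in["plancha","chip_a","scraper","jug","cap","scraper_grip","cap_top","trough","bowl","whisk","sifter","spoon","jar","soap","mill"]:
        for x in arm.pinpoint(q,n)[:3]:
            r=x["point"]; i=tuple(np.clip(np.round(r).astype(int),0,[419,559])); print(q,round(x["score"],2),np.round(r),np.round(P[i]))
E
```

```text
pics
0.0 [ 179.1 -598.4  197.7] [-6.000e-04  9.894e-01  1.449e-01 -1.000e-04] F [-0.5 -0.5  0.8] w 85.0
scene [1294. -292. 1309.] 431.36404372760387
plancha 0.64 [231. 320.] [581. 134.  74.]
chip_a 0.53 [323. 151.] [ 673. -479.   55.]
chip_a 0.48 [213. 304.] [490. 115.  73.]
chip_a 0.38 [223. 321.] [547. 155.  65.]
scraper 0.84 [291. 237.] [ 660. -200.   28.]
jug 0.75 [262. 181.] [ 508. -339.   66.]
cap 0.69 [239. 173.] [ 497. -336.  190.]
scraper_grip 0.78 [285. 236.] [ 661. -199.   70.]
cap_top 0.6 [232. 168.] [ 466. -344.  190.]
trough 0.7 [200. 302.] [402. 148.  27.]
bowl 0.67 [232. 164.] [ 460. -355.  188.]
bowl 0.58 [210. 417.] [597. 534.   2.]
whisk 0.61 [166. 368.] [343. 464.  20.]
sifter 0.83 [229. 152.] [ 332. -399.   56.]
spoon 0.52 [218. 218.] [ 336. -165.   -2.]
spoon 0.44 [285. 238.] [ 663. -193.   70.]
jar 0.59 [312. 283.] [ 820. -104.  114.]
soap 0.95 [319. 151.] [ 670. -473.   76.]
mill 0.81 [286. 341.] [787. 111.  53.]
mill 0.2 [229. 148.] [ 333. -411.   65.]
top [ 305.   25. 1398.] 460.278112150444
plancha 0.84 [218. 245.] [517. 150.  60.]
chip_a 0.64 [211. 240.] [
[... 362 characters left out ...]

cap_top 0.63 [230. 428.] [ 466. -342.  194.]
cap_top 0.35 [282. 138.] [329. 469.  23.]
cap_top 0.16 [229. 426.] [ 470. -340.  185.]
trough 0.61 [255. 243.] [411. 157.  31.]
bowl 0.81 [193. 124.] [604. 536.   4.]
bowl 0.2 [143. 326.] [735. -87. 100.]
whisk 0.55 [283. 138.] [326. 466.  29.]
sifter 0.78 [301. 428.] [ 281. -387.   14.]
spoon 0.96 [278. 353.] [ 346. -170.   11.]
spoon 0.68 [284. 136.] [323. 471.  33.]
spoon 0.6 [143. 254.] [749. 128.  57.]
jar 0.24 [229. 426.] [ 470. -340.  185.]
soap 0.69 [179. 452.] [ 633. -457.   73.]
soap 0.53 [230. 429.] [ 467. -347.  188.]
mill 0.75 [141. 258.] [756. 116.  55.]
mill 0.6 [176. 362.] [ 642. -194.   71.]
mill 0.38 [211. 243.] [537. 156.  69.]
```

Run:
```python
from h import *
d=np.load("top_d.npy");c=arm.calibration("top");P=cloud(c,d)
im=cv2.imread("pics/top0.png")
cv2.imwrite("pics/topc.png",cv2.resize(im[100:320,180:480],None,fx=2.6,fy=2.6,interpolation=cv2.INTER_CUBIC))
def rect(m,z0,z1,name):
    q=P[m&(P[...,2]>z0)&(P[...,2]<z1)][:,:2].astype(np.float32)
    q=q[np.all(abs(q-np.median(q,0))<220,1)]
    (cx,cy),(w,h),a=cv2.minAreaRect(q);print(name,len(q),np.round([cx,cy,w,h,a],1),"med",np.round(np.median(q,0),1))
for q,z0,z1 in(("scraper",60,85),("scraper",-5,40),("plancha",80,95),("plancha",20,95),("cap",180,200),("jug",100,140)):
    s=arm.silhouettes(q,"top")
    if s: rect(s[0]["pixels"],z0,z1,f"{q} {s[0]['score']:.2f} {np.round(s[0]['point'])} {z0}")
for x in arm.silhouettes("chip_a","top")[:6]:
    m=x["pixels"].astype(np.uint8); p=cv2.findNonZero(m).reshape(-1,2)
    w=np.array([at_z(c,(v,u),72)[:2] for u,v in p],np.float32)
    print("chip",round(x["score"],2),x["point"],len(p),np.round(w.mean(0),1),np.round(np.array(cv2.minAreaRect(w)[1])),np.round(cv2.minAreaRect(w)[2]))
```

```text
scraper 0.58 [180. 359.] 60 217 [ 645.4 -197.    85.3   22.4   72.7] med [ 644.8 -197.5]
scraper 0.58 [180. 359.] -5 263 [ 643.3 -194.8  112.5   38.7   72.7] med [ 635.2 -186.6]
plancha 0.61 [211. 242.] 80 420 [558.5 154.  244.1 280.8   0.8] med [651.3 173.6]
plancha 0.61 [211. 242.] 20 10045 [530.  153.3 301.1 339.5   0.8] med [527.7 154.4]
cap 0.89 [233. 426.] 180 307 [ 465.7 -340.2   50.8   45.6   89.4] med [ 465.1 -339.6]
jug 0.56 [237. 410.] 100 428 [ 465.8 -339.7   66.5   95.8   31.8] med [ 454.5 -315.4]
chip 0.55 [225.4, 252.4] 76 [490.5 122.4] [26. 23.] 0.0
chip 0.5 [200.4, 250.8] 60 [577.8 132.7] [21. 25.] 45.0
chip 0.21 [213.3, 243.5] 10222 [528.1 153.6] [309. 332.] 0.0
```

View pics/topc.png

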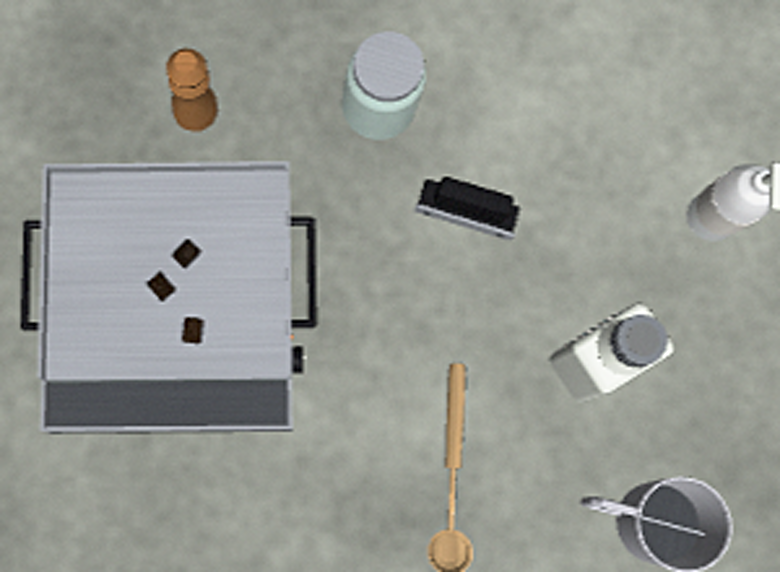

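View pics/scene0.png

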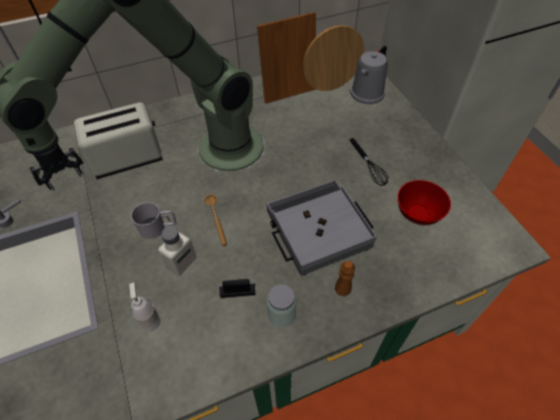

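The top view shows the plancha with its trough on the robot's side, three chips at crop px (187,253), (160,286), (193,330), the scraper at (468,208) with its blade facing the robot, and the jug at (615,345). The scene view agrees with this layout.

```bash
cat >> h.py <<'E'
def head(q): 
    y=R.from_quat(np.roll(q,-1)).as_matrix()[:,1]; return np.degrees(np.arctan2(y[1],y[0]))
def plan(pos,hd,step=48,s=None,n0=0):
    """rows (dp m, rz rad) to bring TCP to pos with tool y at heading hd; tool assumed pointing down"""
    s=s or arm.state(); p=np.array(s["ee_pos"]);h=head(s["orientation"])
    dh=(hd-h+180)%360-180; d=np.array(pos)-p
    n=max(1,n0,int(np.ceil(np.linalg.norm(d)/step)),int(np.ceil(abs(dh)/8.4)))
    M=R.from_quat(np.roll(s["orientation"],-1)).as_matrix(); print("tilt",np.round(M[:2,2],4),"head",round(h,1),"n",n)
    for i in range(n):
        Mi=R.from_euler("z",dh*i/n,degrees=True).as_matrix()@M
        print(np.round(Mi.T@d/n/1000,4).tolist(),round(-np.radians(dh)/n,4))
E
python3 - <<'E'
from h import *
c=arm.calibration("top")
for n,(u,v),z in(("a",(187,253),73),("b",(160,286),73),("c",(193,330),73),("jar",(390,65),140),("corner BL",(42,168),87),("BR",(289,163),87),("FL",(44,430),60),("FR",(291,430),60)):
    print(n,np.round(at_z(c,(100+v/2.6,180+u/2.6),z),1))
s=st()
f=dict(s); f["ee_pos"]=[179,-598,300]
plan([644.5,-197,200],-17.3,s=f)
E
```

```text
a [576.9 129.9  73. ]
b [538.9 159.7  73. ]
c [489.1 121.6  73. ]
jar [775.1 -95.7 140. ]
corner BL [672.3 295.6  87. ]
BR [678.4  14.8  87. ]
FL [377.6 287.3  60. ]
FR [379.4  11.8  60. ]
1.95 [ 179.2 -598.8  198.3] [ 0.      0.9894  0.1449 -0.    ] F [-0.3  0.3 -0.6] w 85.4
tilt [-0. -0.] head -73.3 n 13
[0.0431, -0.0193, 0.0077] -0.0752
[0.0445, -0.016, 0.0077] -0.0752
[0.0456, -0.0126, 0.0077] -0.0752
[0.0464, -0.0091, 0.0077] -0.0752
[0.0469, -0.0056, 0.0077] -0.0752
[0.0472, -0.0021, 0.0077] -0.0752
[0.0472, 0.0015, 0.0077] -0.0752
[0.047, 0.005, 0.0077] -0.0752
[0.0465, 0.0085, 0.0077] -0.0752
[0.0457, 0.012, 0.0077] -0.0752
[0.0447, 0.0154, 0.0077] -0.0752
[0.0434, 0.0187, 0.0077] -0.0752
[0.0419, 0.0219, 0.0077] -0.0752
```

Call:
{"op": "jog_arm", "data": {
  "deltas": [
    {"dp": [0, 0, -0.05], "rotation": [0, 0, 0], "claw": 0.0854},
    {"dp": [0, 0, -0.05], "rotation": [0, 0, 0], "claw": 0.0854}
  ]
}}

```text
clock: 2.15
ee_pos: [178.9, -598.1, 298.8]
orientation: [-0.001, 0.989, 0.145, -0.0]
force: [0.1, -0.5, 0.6]
gripper_width: 85.4
```

Call:
{"op": "jog_arm", "data": {
  "deltas": [
    {"dp": [0.043, -0.019, 0], "rotation": [0, 0, -0.075]},
    {"dp": [0.0445, -0.016, 0], "rotation": [0, 0, -0.075]},
    {"dp": [0.0456, -0.0126, 0], "rotation": [0, 0, -0.075]},
    {"dp": [0.0464, -0.009, 0], "rotation": [0, 0, -0.075]},
    {"dp": [0.0469, -0.0056, 0], "rotation": [0, 0, -0.075]}
  ]
}}

```text
validation failed for argument at $.de...
```

Call:
{"op": "jog_arm", "data": {
  "deltas": [
    {"dp": [0.0472, -0.002, 0], "rotation": [0, 0, -0.075]},
    {"dp": [0.0472, 0.0015, 0], "rotation": [0, 0, -0.075]},
    {"dp": [0.047, 0.005, 0], "rotation": [0, 0, -0.075]},
    {"dp": [0.0465, 0.0085, 0], "rotation": [0, 0, -0.075]},
    {"dp": [0.0457, 0.012, 0], "rotation": [0, 0, -0.075]}
  ]
}}

```text
validation failed for argument at $.de...
```

Call:
{"op": "jog_arm", "data": {
  "deltas": [
    {"dp": [0.0447, 0.0154, 0.01], "rotation": [0, 0, -0.075]},
    {"dp": [0.0434, 0.0187, 0.01], "rotation": [0, 0, -0.075]},
    {"dp": [0.0419, 0.0219, 0.01], "rotation": [0, 0, -0.075]},
    {"dp": [0, 0, 0.04], "rotation": [0, 0, 0]},
    {"dp": [0, 0, 0], "rotation": [0, 0, 0]}
  ]
}}

```text
validation failed for argument at $.de...
```

```bash
cat > w.py <<'E'
from h import *
import sys
q,z0,z1=sys.argv[1],float(sys.argv[2]),float(sys.argv[3])
s=st(); c=arm.calibration("wrist"); im,d=arm.snapshot("wrist"); P=cloud(c,d)
if len(sys.argv)>4: cv2.imwrite(f"pics/{sys.argv[4]}.png",im)
for x in arm.silhouettes(q,"wrist")[:2]:
    m=x["pixels"]&(P[...,2]>z0)&(P[...,2]<z1); p=P[m][:,:2].astype(np.float32)
    if len(p)<20: print("few",len(p),x["score"]);continue
    print(q,round(x["score"],2),len(p),"z",np.round(np.median(P[m][:,2]),1),[np.round(v,1) for v in cv2.minAreaRect(p)])
E
python3 w.py scraper 62 85 w1
```

```text
2.15 [ 178.9 -598.1  298.8] [-1.200e-03  9.894e-01  1.449e-01 -3.000e-04] F [ 0.1 -0.5  0.6] w 85.4
```

View pics/w1.png

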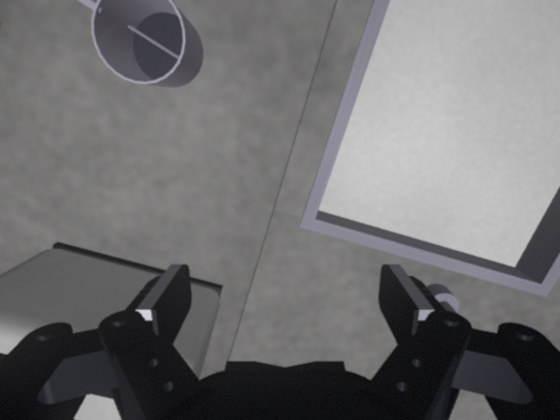

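Claw is needed in each row, so those three moves were refused and the arm hasn't moved. The picture shows only the sifter (150,40) and the sink rim. I'll resend them.

Call:
{"op": "jog_arm", "data": {
  "deltas": [
    {"dp": [0.043, -0.019, 0], "rotation": [0, 0, -0.075], "claw": 0.085},
    {"dp": [0.0445, -0.016, 0], "rotation": [0, 0, -0.075], "claw": 0.085},
    {"dp": [0.0456, -0.0126, 0], "rotation": [0, 0, -0.075], "claw": 0.085},
    {"dp": [0.0464, -0.009, 0], "rotation": [0, 0, -0.075], "claw": 0.085},
    {"dp": [0.0469, -0.0056, 0], "rotation": [0, 0, -0.075], "claw": 0.085}
  ]
}}

```text
clock: 2.75
ee_pos: [359.6, -443.7, 298.5]
orientation: [0.0, 0.945, 0.328, 0.0]
force: [0.7, -0.8, 0.5]
gripper_width: 85.1
```

Call:
{"op": "jog_arm", "data": {
  "deltas": [
    {"dp": [0.0472, -0.002, 0], "rotation": [0, 0, -0.075], "claw": 0.085},
    {"dp": [0.0472, 0.0015, 0], "rotation": [0, 0, -0.075], "claw": 0.085},
    {"dp": [0.047, 0.005, 0], "rotation": [0, 0, -0.075], "claw": 0.085},
    {"dp": [0.0465, 0.0085, 0], "rotation": [0, 0, -0.075], "claw": 0.085},
    {"dp": [0.0457, 0.012, 0], "rotation": [0, 0, -0.075], "claw": 0.085}
  ]
}}

```text
clock: 3.25
ee_pos: [538.9, -289.8, 298.5]
orientation: [0.0, 0.867, 0.498, 0.0]
force: [0.6, -1.1, 0.3]
gripper_width: 84.8
```

Call:
{"op": "jog_arm", "data": {
  "deltas": [
    {"dp": [0.0447, 0.0154, 0.01], "rotation": [0, 0, -0.075], "claw": 0.085},
    {"dp": [0.0434, 0.0187, 0.01], "rotation": [0, 0, -0.075], "claw": 0.085},
    {"dp": [0.0419, 0.0219, 0.01], "rotation": [0, 0, -0.075], "claw": 0.085},
    {"dp": [0, 0, 0.04], "rotation": [0, 0, 0], "claw": 0.085},
    {"dp": [0, 0, 0], "rotation": [0, 0, 0], "claw": 0.085}
  ]
}}

```text
clock: 3.75
ee_pos: [643.6, -197.4, 223.4]
orientation: [-0.003, 0.806, 0.592, -0.002]
force: [-0.2, -1.1, -0.5]
gripper_width: 84.7
```

```bash
python3 w.py scraper 62 85 w2; python3 -c "
from h import *
plan([643.4,-196.4,40],-17.3)"
```

```text
3.75 [ 643.6 -197.4  223.4] [-0.0029  0.8057  0.5923 -0.0022] F [-0.2 -1.1 -0.5] w 84.7
scraper 0.91 1811 z 72.0 [array([ 649.2, -196.4]), array([84.1, 24. ]), np.float64(72.4)]
tilt [-0.0011 -0.0003] head -17.6 n 4
[0.0007, -0.0005, 0.0472] -0.0011
[0.0007, -0.0005, 0.0472] -0.0011
[0.0007, -0.0005, 0.0472] -0.0011
[0.0007, -0.0005, 0.0472] -0.0011
```

Call:
{"op": "jog_arm", "data": {
  "deltas": [
    {"dp": [0.002, 0.0035, 0.045], "rotation": [0, 0, 0], "claw": 0.085},
    {"dp": [0, 0, 0.045], "rotation": [0, 0, 0], "claw": 0.085},
    {"dp": [0, 0, 0.045], "rotation": [0, 0, 0], "claw": 0.085},
    {"dp": [0, 0, 0.045], "rotation": [0, 0, 0], "claw": 0.085},
    {"dp": [0, 0, 0.005], "rotation": [0, 0, 0], "claw": 0.085}
  ]
}}

```text
clock: 4.35
ee_pos: [646.9, -199.1, 40.6]
orientation: [-0.002, 0.807, 0.591, -0.002]
force: [-1.0, -0.1, -0.0]
gripper_width: 85.0
```

Call:
{"op": "jog_arm", "data": {
  "deltas": [
    {"dp": [0, 0, 0], "rotation": [0, 0, 0], "claw": 0.015},
    {"dp": [0, 0, 0], "rotation": [0, 0, 0], "claw": 0.015},
    {"dp": [0, 0, 0], "rotation": [0, 0, 0], "claw": 0.015},
    {"dp": [0, 0, 0], "rotation": [0, 0, 0], "claw": 0.015},
    {"dp": [0, 0, 0], "rotation": [0, 0, 0], "claw": 0.015}
  ],
  "force": 80
}}

```text
clock: 4.85
ee_pos: [649.7, -198.2, 44.4]
orientation: [0.001, 0.806, 0.591, 0.0]
force: [-0.0, -0.6, 0.2]
gripper_width: 15.1
```

Call:
{"op": "jog_arm", "data": {
  "deltas": [
    {"dp": [0, 0, 0], "rotation": [0, 0, 0], "claw": 0.015},
    {"dp": [0, 0, 0], "rotation": [0, 0, 0], "claw": 0.015},
    {"dp": [0, 0, 0], "rotation": [0, 0, 0], "claw": 0.015}
  ]
}}

```text
clock: 5.15
ee_pos: [649.2, -198.0, 43.3]
orientation: [-0.0, 0.806, 0.591, -0.0]
force: [-0.5, 0.3, -0.0]
gripper_width: 15.0
```

```bash
python3 -c "
from h import *
s=st(); f=dict(s);f['ee_pos']=s['ee_pos']+np.array([0,0,152.])
plan([627,139,188],0.8,s=f)"
```

```text
5.15 [ 649.2 -198.    43.3] [-0.      0.8063  0.5915 -0.    ] F [-0.5  0.3 -0. ] w 15.0
tilt [-0.0001 -0.    ] head -17.5 n 8
[0.0393, -0.0153, 0.0009] -0.0399
[0.0399, -0.0137, 0.0009] -0.0399
[0.0404, -0.0121, 0.0009] -0.0399
[0.0409, -0.0105, 0.0009] -0.0399
[0.0413, -0.0089, 0.0009] -0.0399
[0.0416, -0.0072, 0.0009] -0.0399
[0.0419, -0.0055, 0.0009] -0.0399
[0.042, -0.0039, 0.0009] -0.0399
```

```bash
python3 w.py scraper 62 85 w3; python3 -c "
from h import *
im,d=arm.snapshot('top');cv2.imwrite('pics/t2.png',cv2.resize(im[130:230,310:420],None,fx=5,fy=5));
w=cv2.imread('pics/w3.png');t=cv2.imread('pics/t2.png');cv2.imwrite('pics/c3.png',np.hstack([cv2.resize(w,(430,322)),cv2.resize(t,(354,322))]))"
```

```text
5.15 [ 649.2 -198.    43.3] [-0.      0.8063  0.5915 -0.    ] F [-0.5  0.3 -0. ] w 15.0
scraper 0.79 6089 z 72.2 [array([ 649.1, -196.4]), array([84.8, 24. ]), np.float64(72.8)]
```

View pics/c3.png

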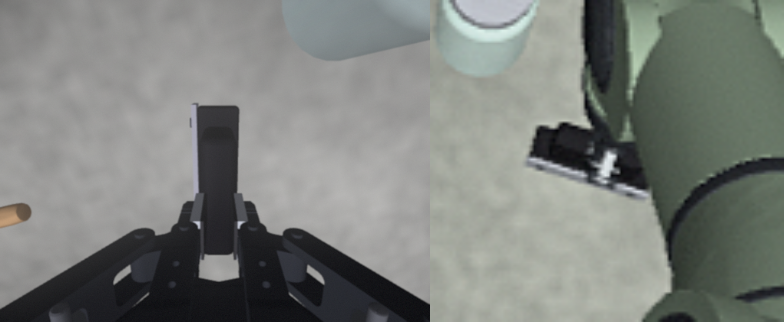

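Call:
{"op": "jog_arm", "data": {
  "deltas": [
    {"dp": [0, 0, 0], "rotation": [0, 0, 0], "claw": 0.0},
    {"dp": [0, 0, 0], "rotation": [0, 0, 0], "claw": 0.0},
    {"dp": [0, 0, 0], "rotation": [0, 0, 0], "claw": 0.0},
    {"dp": [0, 0, -0.02], "rotation": [0, 0, 0], "claw": 0.0},
    {"dp": [0, 0, -0.02], "rotation": [0, 0, 0], "claw": 0.0}
  ],
  "force": 80
}}

```text
clock: 5.8
ee_pos: [648.9, -197.9, 83.3]
orientation: [-0.0, 0.806, 0.592, -0.0]
force: [0.9, -0.3, 0.9]
gripper_width: -0.2
```

```bash
python3 w.py scraper 62 140 w4
```

```text
5.8 [ 648.9 -197.9   83.3] [-5.000e-04  8.063e-01  5.915e-01 -3.000e-04] F [ 0.9 -0.3  0.9] w -0.2
scraper 0.68 3366 z 72.1 [array([ 652.3, -186. ]), array([63., 24.]), np.float64(72.8)]
```

View pics/w4.png

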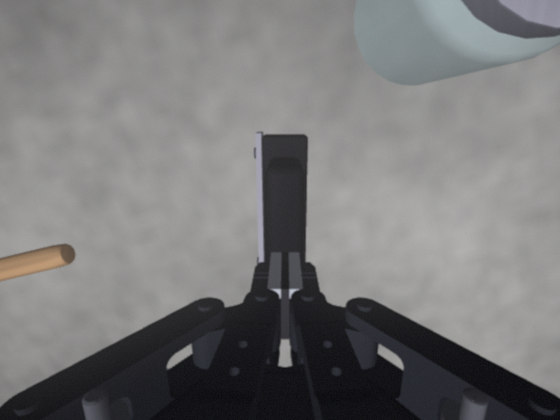

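Run:
```python
from h import *
s=st(); c=arm.calibration("wrist"); im,d=arm.snapshot("wrist"); P=cloud(c,d)
print(np.round(c["origin"],1),np.round(rot(c),3).tolist(),c["fx"])
for r in(245,250,256,262,270,280,300): print(r,[ (k,np.round(P[r,k]).tolist(),round(float(d[r,k]))) for k in(276,285,295)])
for n in("scene",):
    im,d=arm.snapshot(n); c=arm.calibration(n); P=cloud(c,d)
    cv2.imwrite("pics/s5.png",cv2.resize(im[180:320,170:310],None,fx=4.2,fy=4.2,interpolation=cv2.INTER_CUBIC))
```

```text
5.9 [ 650.7 -198.3   86. ] [0.0014 0.8064 0.5914 0.0012] F [0.3 0.5 0.1] w 0.2
[ 671.7 -129.   262.1] [[0.954, -0.29, -0.081], [-0.301, -0.914, -0.272], [0.005, 0.284, -0.959]] 320.20177797094044
245 [(276, [643.0, -204.0, 71.0], 205), (285, [649.0, -205.0, 73.0], 203), (295, [655.0, -207.0, 72.0], 205)]
250 [(276, [642.0, -206.0, 73.0], 205), (285, [648.0, -208.0, 73.0], 205), (295, [654.0, -211.0, 71.0], 207)]
256 [(276, [650.0, -187.0, 127.0], 147), (285, [654.0, -188.0, 128.0], 146), (295, [658.0, -189.0, 129.0], 145)]
262 [(276, [650.0, -187.0, 134.0], 140), (285, [654.0, -188.0, 134.0], 140), (295, [658.0, -189.0, 135.0], 139)]
270 [(276, [650.0, -187.0, 141.0], 134), (285, [654.0, -187.0, 143.0], 132), (295, [658.0, -189.0, 141.0], 133)]
280 [(276, [651.0, -187.0, 151.0], 124), (285, [654.0, -188.0, 151.0], 124), (295, [658.0, -189.0, 150.0], 124)]
300 [(276, [651.0, -186.0, 166.0], 110), (285, [653.0, -191.0, 158.0], 118), (295, [657.0, -188.0, 165.0], 110)]
```

View pics/s5.png

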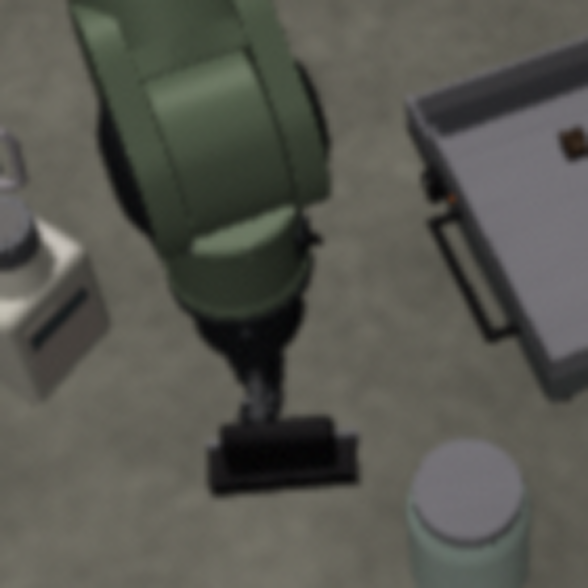

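The wrist depth puts the fingertips at z≈127 while the reported TCP is at 85, so the real tips stand about 42 mm above the reported TCP. The jaws therefore closed above the grip. The scene crop agrees: fingers at (260,400), above the untouched scraper at (280,455). I'll open and go about 88 mm lower, watching the force.

Call:
{"op": "jog_arm", "data": {
  "deltas": [
    {"dp": [0, 0, 0], "rotation": [0, 0, 0], "claw": 0.085},
    {"dp": [0, 0, 0], "rotation": [0, 0, 0], "claw": 0.085},
    {"dp": [0, 0, 0], "rotation": [0, 0, 0], "claw": 0.085},
    {"dp": [0, 0, 0], "rotation": [0, 0, 0], "claw": 0.085},
    {"dp": [0, 0, 0], "rotation": [0, 0, 0], "claw": 0.085}
  ]
}}

```text
clock: 6.5
ee_pos: [649.2, -198.0, 83.1]
orientation: [-0.0, 0.806, 0.591, -0.0]
force: [-0.3, 0.4, 0.4]
gripper_width: 72.2
```

Call:
{"op": "jog_arm", "data": {
  "deltas": [
    {"dp": [0, 0, 0.03], "rotation": [0, 0, 0], "claw": 0.085},
    {"dp": [0, 0, 0.03], "rotation": [0, 0, 0], "claw": 0.085},
    {"dp": [0, 0, 0.015], "rotation": [0, 0, 0], "claw": 0.085},
    {"dp": [0, 0, 0.01], "rotation": [0, 0, 0], "claw": 0.085},
    {"dp": [0, 0, 0], "rotation": [0, 0, 0], "claw": 0.085}
  ]
}}

```text
clock: 7.0
ee_pos: [648.9, -197.8, -2.4]
orientation: [-0.0, 0.806, 0.591, -0.0]
force: [-0.5, -0.1, 0.6]
gripper_width: 85.1
```

Call:
{"op": "jog_arm", "data": {
  "deltas": [
    {"dp": [0, 0, 0], "rotation": [0, 0, 0], "claw": 0.0},
    {"dp": [0, 0, 0], "rotation": [0, 0, 0], "claw": 0.0},
    {"dp": [0, 0, 0], "rotation": [0, 0, 0], "claw": 0.0},
    {"dp": [0, 0, 0], "rotation": [0, 0, 0], "claw": 0.0},
    {"dp": [0, 0, 0], "rotation": [0, 0, 0], "claw": 0.0}
  ],
  "force": 80
}}

```text
clock: 7.5
ee_pos: [649.5, -198.1, -1.1]
orientation: [0.0, 0.806, 0.591, 0.0]
force: [-1.6, 0.4, 6.9]
gripper_width: 23.1
```

Call:
{"op": "jog_arm", "data": {
  "deltas": [
    {"dp": [0, 0, 0], "rotation": [0, 0, 0], "claw": 0.0},
    {"dp": [0, 0, 0], "rotation": [0, 0, 0], "claw": 0.0}
  ]
}}

```text
clock: 7.7
ee_pos: [649.5, -198.1, -1.1]
orientation: [0.0, 0.806, 0.591, 0.0]
force: [-1.5, -0.0, 6.4]
gripper_width: 23.2
```

Call:
{"op": "jog_arm", "data": {
  "deltas": [
    {"dp": [0, 0, -0.02], "rotation": [0, 0, 0], "claw": 0.0},
    {"dp": [0, 0, -0.045], "rotation": [0, 0, 0], "claw": 0.0},
    {"dp": [0, 0, -0.045], "rotation": [0, 0, 0], "claw": 0.0},
    {"dp": [0, 0, -0.045], "rotation": [0, 0, 0], "claw": 0.0},
    {"dp": [0.0393, -0.0153, 0], "rotation": [0, 0, -0.04], "claw": 0.0}
  ]
}}

```text
clock: 8.2
ee_pos: [648.8, -162.1, 159.3]
orientation: [0.004, 0.797, 0.604, 0.002]
force: [1.8, 0.6, -2.6]
gripper_width: 23.4
```

Call:
{"op": "jog_arm", "data": {
  "deltas": [
    {"dp": [0.04, -0.0137, 0], "rotation": [0, 0, -0.04], "claw": 0.0},
    {"dp": [0.0404, -0.0121, 0], "rotation": [0, 0, -0.04], "claw": 0.0},
    {"dp": [0.0409, -0.0105, 0], "rotation": [0, 0, -0.04], "claw": 0.0},
    {"dp": [0.0413, -0.0089, 0], "rotation": [0, 0, -0.04], "claw": 0.0},
    {"dp": [0.0416, -0.0072, 0], "rotation": [0, 0, -0.04], "claw": 0.0}
  ]
}}

```text
clock: 8.7
ee_pos: [632.0, 56.3, 153.3]
orientation: [0.0, 0.729, 0.684, -0.0]
force: [0.6, 0.2, -2.1]
gripper_width: 23.2
```

Call:
{"op": "jog_arm", "data": {
  "deltas": [
    {"dp": [0.0419, -0.0055, 0], "rotation": [0, 0, -0.04], "claw": 0.0},
    {"dp": [0.042, -0.0039, 0], "rotation": [0, 0, -0.04], "claw": 0.0},
    {"dp": [0, 0, 0], "rotation": [0, 0, 0], "claw": 0.0},
    {"dp": [0, 0, 0], "rotation": [0, 0, 0], "claw": 0.0}
  ]
}}

```text
clock: 9.1
ee_pos: [626.5, 139.8, 153.1]
orientation: [-0.0, 0.701, 0.713, -0.0]
force: [0.8, -1.6, -2.7]
gripper_width: 23.2
```

Run:
```python
from h import *
s=st(); plan([628,139,s["ee_pos"][2]],0.8)
im,d=arm.snapshot("scene"); cv2.imwrite("pics/s6.png",cv2.resize(im[150:310,230:410],None,fx=4,fy=3.7,interpolation=cv2.INTER_CUBIC))
c=arm.calibration("wrist");im,d=arm.snapshot("wrist");P=cloud(c,d)
for x in arm.silhouettes("chip_a","wrist")[:5]:
    m=x["pixels"]; print(x["score"],m.sum(),np.round(np.nanmedian(P[m],0)),np.round(np.nanmax(P[m],0)),np.round(np.nanmin(P[m],0)))
for x in arm.silhouettes("scraper","wrist")[:1]:
    m=x["pixels"]; print(x["score"],m.sum(),np.round(np.nanmedian(P[m],0)),np.round(np.nanpercentile(P[m],[1,99],0)))
```

```text
9.1 [626.5 139.8 153.1] [-1.000e-04  7.012e-01  7.130e-01 -2.000e-04] F [ 0.8 -1.6 -2.7] w 23.2
tilt [-0.0004 -0.0001] head 1.0 n 1
[-0.0009, 0.0015, -0.0] 0.0027
0.79 987 [544. 161.  74.] [559. 176.  79.] [522. 145.  64.]
0.74 818 [580. 134.  75.] [606. 166. 180.] [562. 113.  64.]
0.55 893 [494. 126.  74.] [507. 136.  79.] [474. 113.  64.]
0.64 15597 [625. 167. 226.] [[605. 118. 166.]
 [641. 197. 228.]]
```

View pics/s6.png

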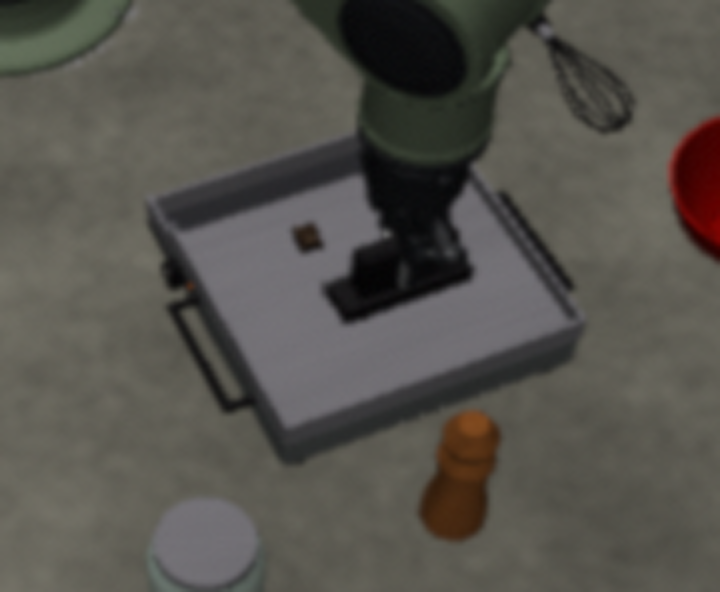

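The scraper is held upright over the plate at (400,280), with one chip visible ahead of it at (307,237). I'll move 8 mm back, then lower it onto the plate.

Call:
{"op": "jog_arm", "data": {
  "deltas": [
    {"dp": [0, 0.008, 0.02], "rotation": [0, 0, 0], "claw": 0.0},
    {"dp": [0, 0, 0.03], "rotation": [0, 0, 0], "claw": 0.0},
    {"dp": [0, 0, 0.02], "rotation": [0, 0, 0], "claw": 0.0},
    {"dp": [0, 0, 0.01], "rotation": [0, 0, 0], "claw": 0.0},
    {"dp": [0, 0, 0.003], "rotation": [0, 0, 0], "claw": 0.0}
  ]
}}

```text
clock: 9.8
ee_pos: [634.7, 138.4, 69.5]
orientation: [-0.0, 0.702, 0.712, -0.001]
force: [0.1, -0.4, -2.0]
gripper_width: 23.3
```

Call:
{"op": "jog_arm", "data": {
  "deltas": [
    {"dp": [0, 0, 0.001], "rotation": [0, 0, 0], "claw": 0.0},
    {"dp": [0, 0, 0.001], "rotation": [0, 0, 0], "claw": 0.0},
    {"dp": [0, 0, 0], "rotation": [0, 0, 0], "claw": 0.0}
  ]
}}

```text
clock: 10.1
ee_pos: [635.3, 139.2, 69.1]
orientation: [0.0, 0.702, 0.712, 0.0]
force: [0.4, -0.7, -3.0]
gripper_width: 23.0
```

Call:
{"op": "jog_arm", "data": {
  "deltas": [
    {"dp": [0, 0, 0.001], "rotation": [0, 0, 0], "claw": 0.0},
    {"dp": [0, 0, 0.001], "rotation": [0, 0, 0], "claw": 0.0},
    {"dp": [0, 0, 0], "rotation": [0, 0, 0], "claw": 0.0}
  ]
}}

```text
clock: 10.4
ee_pos: [634.9, 139.1, 66.3]
orientation: [-0.0, 0.702, 0.712, -0.0]
force: [-0.3, -0.1, -2.7]
gripper_width: 22.9
```

Call:
{"op": "jog_arm", "data": {
  "deltas": [
    {"dp": [0, 0, 0.001], "rotation": [0, 0, 0], "claw": 0.0},
    {"dp": [0, 0, 0], "rotation": [0, 0, 0], "claw": 0.0}
  ]
}}

```text
clock: 10.6
ee_pos: [634.8, 139.1, 65.2]
orientation: [-0.0, 0.702, 0.712, -0.0]
force: [0.1, 0.1, -3.0]
gripper_width: 22.9
```

Call:
{"op": "jog_arm", "data": {
  "deltas": [
    {"dp": [0, 0, 0.001], "rotation": [0, 0, 0], "claw": 0.0},
    {"dp": [0, 0, 0], "rotation": [0, 0, 0], "claw": 0.0}
  ]
}}

```text
clock: 10.8
ee_pos: [634.8, 139.1, 64.1]
orientation: [-0.0, 0.702, 0.712, -0.0]
force: [0.6, 0.6, -2.2]
gripper_width: 22.8
```

Call:
{"op": "jog_arm", "data": {
  "deltas": [
    {"dp": [0, -0.008, 0], "rotation": [0, 0, 0], "claw": 0.0},
    {"dp": [0, -0.012, 0], "rotation": [0, 0, 0], "claw": 0.0},
    {"dp": [0, -0.012, 0], "rotation": [0, 0, 0], "claw": 0.0},
    {"dp": [0, -0.012, 0], "rotation": [0, 0, 0], "claw": 0.0},
    {"dp": [0, -0.012, 0], "rotation": [0, 0, 0], "claw": 0.0}
  ]
}}

```text
clock: 11.3
ee_pos: [577.9, 138.3, 64.4]
orientation: [0.0, 0.702, 0.712, -0.0]
force: [0.5, -0.1, -3.0]
gripper_width: 23.0
```

Call:
{"op": "jog_arm", "data": {
  "deltas": [
    {"dp": [0, -0.012, 0], "rotation": [0, 0, 0], "claw": 0.0},
    {"dp": [0, -0.012, 0], "rotation": [0, 0, 0], "claw": 0.0},
    {"dp": [0, -0.012, 0], "rotation": [0, 0, 0], "claw": 0.0},
    {"dp": [0, -0.012, 0], "rotation": [0, 0, 0], "claw": 0.0},
    {"dp": [0, -0.012, 0], "rotation": [0, 0, 0], "claw": 0.0}
  ]
}}

```text
clock: 11.8
ee_pos: [517.9, 137.4, 64.5]
orientation: [0.0, 0.702, 0.712, 0.0]
force: [0.1, 0.4, -3.0]
gripper_width: 22.7
```

Call:
{"op": "jog_arm", "data": {
  "deltas": [
    {"dp": [0, -0.01, 0], "rotation": [0, 0, 0], "claw": 0.0},
    {"dp": [0, -0.01, 0], "rotation": [0, 0, 0], "claw": 0.0},
    {"dp": [0, -0.01, 0], "rotation": [0, 0, 0], "claw": 0.0},
    {"dp": [0, -0.01, 0], "rotation": [0, 0, 0], "claw": 0.0},
    {"dp": [0, -0.01, 0], "rotation": [0, 0, 0], "claw": 0.0}
  ]
}}

```text
clock: 12.3
ee_pos: [468.2, 136.7, 64.3]
orientation: [0.0, 0.702, 0.712, 0.0]
force: [-0.2, 1.4, -2.5]
gripper_width: 23.3
```

Call:
{"op": "jog_arm", "data": {
  "deltas": [
    {"dp": [0, -0.008, 0], "rotation": [0, 0, 0], "claw": 0.0},
    {"dp": [0, -0.008, 0], "rotation": [0, 0, 0], "claw": 0.0},
    {"dp": [0, -0.006, 0], "rotation": [0, 0, 0], "claw": 0.0},
    {"dp": [0, 0, 0], "rotation": [0, 0, 0], "claw": 0.0},
    {"dp": [0, 0, 0], "rotation": [0, 0, 0], "claw": 0.0}
  ]
}}

```text
clock: 12.8
ee_pos: [447.2, 136.4, 64.4]
orientation: [0.0, 0.702, 0.712, 0.0]
force: [-0.8, -0.5, -2.2]
gripper_width: 23.4
```

```bash
cat > ch.py <<'E'
from h import *
st()
for n in("wrist","scene"):
  c=arm.calibration(n);im,d=arm.snapshot(n);P=cloud(c,d); cv2.imwrite(f"pics/chk_{n}.png",im)
  for x in arm.silhouettes("chip_a",n)[:5]:
    m=x["pixels"]; print(n,round(x["score"],2),m.sum(),np.round(x["point"]),np.round(np.nanmedian(P[m],0)),np.round(np.nanpercentile(P[m],[5,95],0)).tolist())
E
python3 ch.py; python3 -c "
import cv2,numpy as np
a=cv2.imread('pics/chk_wrist.png');b=cv2.imread('pics/chk_scene.png')[150:290,240:400]
cv2.imwrite('pics/cc.png',np.hstack([cv2.resize(a,(400,300)),cv2.resize(b,(400,300))]))"
```

```text
12.8 [447.2 136.4  64.4] [1.000e-04 7.018e-01 7.124e-01 1.000e-04] F [-0.8 -0.5 -2.2] w 23.4
wrist 0.8 1544 [177. 210.] [400. 169.  39.] [[387.0, 159.0, 37.0], [413.0, 179.0, 40.0]]
wrist 0.73 1379 [220. 220.] [405. 143.  39.] [[395.0, 130.0, 36.0], [415.0, 155.0, 40.0]]
wrist 0.59 937 [260. 222.] [403. 113.  39.] [[396.0, 98.0, 35.0], [416.0, 121.0, 40.0]]
scene 0.46 253 [236. 172.] [ 480. -341.  188.] [[452.0, -362.0, 166.0], [495.0, -320.0, 192.0]]
scene 0.15 6141 [229. 318.] [572. 144.  63.] [[395.0, 13.0, 27.0], [683.0, 288.0, 81.0]]
```

View pics/cc.png

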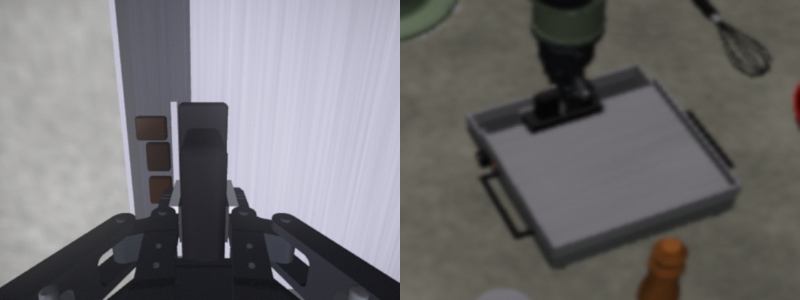

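All three chips lie flat in the trough (wrist view (152,128), (158,156), (160,190), tops at z≈39), and the plate is clear in the scene view. Next I lift the scraper and return it to its old spot.

Call:
{"op": "jog_arm", "data": {
  "deltas": [
    {"dp": [0, 0, -0.03], "rotation": [0, 0, 0], "claw": 0.0},
    {"dp": [0, 0, -0.045], "rotation": [0, 0, 0], "claw": 0.0},
    {"dp": [0, 0, -0.03], "rotation": [0, 0, 0], "claw": 0.0},
    {"dp": [0, 0, 0], "rotation": [0, 0, 0], "claw": 0.0}
  ]
}}

```text
clock: 13.4
ee_pos: [448.8, 137.0, 172.7]
orientation: [0.001, 0.702, 0.712, 0.002]
force: [0.4, -0.1, -3.6]
gripper_width: 23.0
```

```bash
python3 -c "
from h import *
s=st();plan([649.5,-198.1,s['ee_pos'][2]],-17.5)"
```

```text
13.4 [448.8 137.  172.7] [0.0014 0.702  0.7122 0.0025] F [ 0.4 -0.1 -3.6] w 23.0
tilt [0.0055 0.0015] head 0.8 n 9
[-0.0375, 0.0218, 0.0001] 0.0355
[-0.0368, 0.0231, 0.0001] 0.0355
[-0.0359, 0.0244, 0.0001] 0.0355
[-0.035, 0.0256, 0.0001] 0.0355
[-0.0341, 0.0269, 0.0001] 0.0355
[-0.0331, 0.0281, 0.0001] 0.0355
[-0.0321, 0.0292, 0.0001] 0.0355
[-0.031, 0.0303, 0.0001] 0.0355
[-0.0299, 0.0314, 0.0001] 0.0355
```

Call:
{"op": "jog_arm", "data": {
  "deltas": [
    {"dp": [-0.0375, 0.0218, 0], "rotation": [0, 0, 0.0355], "claw": 0.0},
    {"dp": [-0.0368, 0.0231, 0], "rotation": [0, 0, 0.0355], "claw": 0.0},
    {"dp": [-0.0359, 0.0244, 0], "rotation": [0, 0, 0.0355], "claw": 0.0},
    {"dp": [-0.035, 0.0256, 0], "rotation": [0, 0, 0.0355], "claw": 0.0},
    {"dp": [-0.0341, 0.0269, 0], "rotation": [0, 0, 0.0355], "claw": 0.0}
  ]
}}

```text
clock: 13.9
ee_pos: [559.0, -51.6, 168.3]
orientation: [-0.0, 0.763, 0.647, -0.0]
force: [1.4, 0.9, -1.7]
gripper_width: 23.3
```

Call:
{"op": "jog_arm", "data": {
  "deltas": [
    {"dp": [-0.0331, 0.0281, 0], "rotation": [0, 0, 0.0355], "claw": 0.0},
    {"dp": [-0.0321, 0.0292, 0], "rotation": [0, 0, 0.0355], "claw": 0.0},
    {"dp": [-0.031, 0.0303, 0], "rotation": [0, 0, 0.0355], "claw": 0.0},
    {"dp": [-0.0299, 0.0314, 0], "rotation": [0, 0, 0.0355], "claw": 0.0},
    {"dp": [0, 0, 0], "rotation": [0, 0, 0], "claw": 0.0}
  ]
}}

```text
clock: 14.4
ee_pos: [648.5, -204.7, 167.0]
orientation: [0.0, 0.808, 0.589, -0.001]
force: [-2.2, 0.8, -2.9]
gripper_width: 23.2
```

Call:
{"op": "jog_arm", "data": {
  "deltas": [
    {"dp": [0, 0, 0.045], "rotation": [0, 0, 0], "claw": 0.0},
    {"dp": [0, 0, 0.045], "rotation": [0, 0, 0], "claw": 0.0},
    {"dp": [0, 0, 0.045], "rotation": [0, 0, 0], "claw": 0.0},
    {"dp": [0, 0, 0.02], "rotation": [0, 0, 0], "claw": 0.0},
    {"dp": [0, 0, 0], "rotation": [0, 0, 0], "claw": 0.0}
  ]
}}

```text
clock: 14.9
ee_pos: [645.3, -197.8, 9.9]
orientation: [-0.002, 0.806, 0.592, -0.002]
force: [-0.9, -0.1, -2.8]
gripper_width: 23.5
```

Call:
{"op": "jog_arm", "data": {
  "deltas": [
    {"dp": [0, 0, 0.008], "rotation": [0, 0, 0], "claw": 0.0},
    {"dp": [0, 0, 0.003], "rotation": [0, 0, 0], "claw": 0.0},
    {"dp": [0, 0, 0], "rotation": [0, 0, 0], "claw": 0.0}
  ]
}}

```text
clock: 15.2
ee_pos: [648.3, -198.7, 3.9]
orientation: [0.0, 0.806, 0.592, 0.0]
force: [0.1, -0.2, -2.7]
gripper_width: 23.1
```

Call:
{"op": "jog_arm", "data": {
  "deltas": [
    {"dp": [0, 0, 0.001], "rotation": [0, 0, 0], "claw": 0.0},
    {"dp": [0, 0, 0], "rotation": [0, 0, 0], "claw": 0.0}
  ]
}}

```text
clock: 15.4
ee_pos: [648.2, -198.6, 2.9]
orientation: [0.0, 0.806, 0.592, 0.0]
force: [-0.5, 0.0, -2.5]
gripper_width: 23.1
```

Call:
{"op": "jog_arm", "data": {
  "deltas": [
    {"dp": [0, 0, 0.002], "rotation": [0, 0, 0], "claw": 0.0},
    {"dp": [0, 0, 0.001], "rotation": [0, 0, 0], "claw": 0.0},
    {"dp": [0, 0, 0], "rotation": [0, 0, 0], "claw": 0.0}
  ]
}}

```text
clock: 15.7
ee_pos: [647.8, -198.5, -0.9]
orientation: [-0.0, 0.806, 0.592, -0.0]
force: [-0.2, -0.4, -2.3]
gripper_width: 23.2
```

Call:
{"op": "jog_arm", "data": {
  "deltas": [
    {"dp": [0, 0, 0.001], "rotation": [0, 0, 0], "claw": 0.0},
    {"dp": [0, 0, 0], "rotation": [0, 0, 0], "claw": 0.0}
  ]
}}

```text
clock: 15.9
ee_pos: [648.0, -198.6, -1.1]
orientation: [0.0, 0.806, 0.592, -0.0]
force: [-4.6, 0.9, 7.5]
gripper_width: 22.9
```

Contact (7.5 N): it is standing. I'll release it and rise.

Call:
{"op": "jog_arm", "data": {
  "deltas": [
    {"dp": [0, 0, 0], "rotation": [0, 0, 0], "claw": 0.05},
    {"dp": [0, 0, 0], "rotation": [0, 0, 0], "claw": 0.085},
    {"dp": [0, 0, 0], "rotation": [0, 0, 0], "claw": 0.085},
    {"dp": [0, 0, 0], "rotation": [0, 0, 0], "claw": 0.085},
    {"dp": [0, 0, 0], "rotation": [0, 0, 0], "claw": 0.085}
  ]
}}

```text
clock: 16.4
ee_pos: [647.9, -198.5, -1.8]
orientation: [-0.0, 0.806, 0.592, -0.0]
force: [-0.4, 0.6, 0.5]
gripper_width: 84.9
```

Call:
{"op": "jog_arm", "data": {
  "deltas": [
    {"dp": [0, 0, -0.03], "rotation": [0, 0, 0], "claw": 0.085},
    {"dp": [0, 0, -0.05], "rotation": [0, 0, 0], "claw": 0.085},
    {"dp": [0, 0, -0.05], "rotation": [0, 0, 0], "claw": 0.085},
    {"dp": [0, 0, -0.05], "rotation": [0, 0, 0], "claw": 0.085},
    {"dp": [0, 0, -0.05], "rotation": [0, 0, 0], "claw": 0.085}
  ]
}}

```text
clock: 16.9
ee_pos: [647.6, -198.4, 230.6]
orientation: [0.0, 0.806, 0.592, 0.0]
force: [0.6, -0.5, 0.2]
gripper_width: 85.1
```

```bash
python3 w.py scraper 62 85 w7; python3 -c "
from h import *
s=st();plan([466,-340,230],-35.7)"
```

```text
16.9 [ 647.6 -198.4  230.6] [1.000e-04 8.061e-01 5.917e-01 1.000e-04] F [ 0.6 -0.5  0.2] w 85.1
scraper 0.76 1708 z 72.1 [array([ 648.5, -197.1]), array([84.6, 23.3]), np.float64(72.1)]
17.0 [ 650.7 -198.9  235.8] [0.0038 0.8063 0.5915 0.0032] F [ 0.1 -0.4 -0.2] w 85.2
tilt [ 0.0097 -0.0023] head -17.5 n 5
[-0.038, -0.0268, 0.0009] 0.0636
[-0.0396, -0.0243, 0.0009] 0.0636
[-0.0411, -0.0217, 0.0009] 0.0636
[-0.0424, -0.0191, 0.0009] 0.0636
[-0.0435, -0.0163, 0.001] 0.0636
```

Call:
{"op": "jog_arm", "data": {
  "deltas": [
    {"dp": [-0.038, -0.0268, 0], "rotation": [0, 0, 0.0636], "claw": 0.085},
    {"dp": [-0.0396, -0.0243, 0], "rotation": [0, 0, 0.0636], "claw": 0.085},
    {"dp": [-0.0411, -0.0217, 0], "rotation": [0, 0, 0.0636], "claw": 0.085},
    {"dp": [-0.0424, -0.0191, 0], "rotation": [0, 0, 0.0636], "claw": 0.085},
    {"dp": [-0.0435, -0.0163, 0], "rotation": [0, 0, 0.0636], "claw": 0.085}
  ]
}}

```text
clock: 17.5
ee_pos: [461.6, -340.6, 228.4]
orientation: [0.0, 0.89, 0.455, 0.0]
force: [0.3, -1.2, -0.3]
gripper_width: 85.1
```

Call:
{"op": "jog_arm", "data": {
  "deltas": [
    {"dp": [0, 0, 0], "rotation": [0, 0, 0], "claw": 0.085},
    {"dp": [0, 0, 0], "rotation": [0, 0, 0], "claw": 0.085},
    {"dp": [0, 0, 0], "rotation": [0, 0, 0], "claw": 0.085}
  ]
}}

```text
clock: 17.8
ee_pos: [464.0, -338.9, 228.3]
orientation: [-0.0, 0.889, 0.457, 0.0]
force: [0.5, 0.2, 0.7]
gripper_width: 84.9
```

```bash
python3 w.py cap 184 200 w8; python3 w.py jug 110 132
python3 - <<'E'
from h import *
c=arm.calibration("wrist");im,d=arm.snapshot("wrist");P=cloud(c,d)
m=arm.silhouettes("cap","wrist")[0]["pixels"]; 
q=P[m&(P[...,2]>184)&(P[...,2]<200)][:,:2].astype(np.float32); print("circle",cv2.minEnclosingCircle(q),q.mean(0))
E
```

```text
17.8 [ 464.  -338.9  228.3] [-1.000e-04  8.894e-01  4.572e-01  3.000e-04] F [0.5 0.2 0.7] w 84.9
cap 0.62 3948 z 191.2 [array([ 468.5, -340.2]), array([50.9, 50.4]), np.float64(74.9)]
17.9 [ 464.2 -338.7  228.1] [-2.000e-04  8.893e-01  4.574e-01  2.000e-04] F [-0.3  0.1  0.3] w 85.2
jug 0.7 3263 z 127.2 [array([ 468.2, -340.5]), array([66.1, 95.9]), np.float64(31.9)]
circle ((468.58404541015625, -340.0080871582031), 25.753019332885742) [ 469.1236  -339.06094]
```

View pics/w8.png

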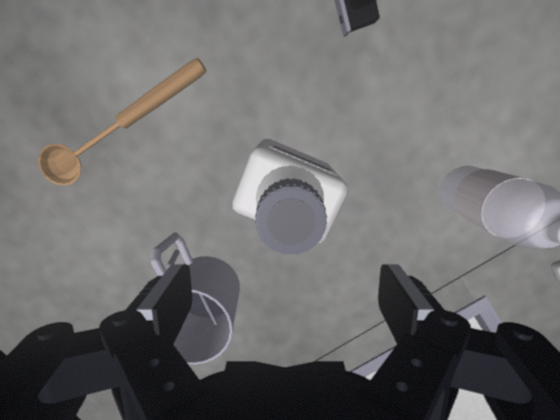

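The wrist view shows the cap at (291,218), well between the open fingers, with the sifter (210,300) and soap (500,205) clear of them. Descending and gripping the cap.

Call:
{"op": "jog_arm", "data": {
  "deltas": [
    {"dp": [0.0014, 0.0042, 0.03], "rotation": [0, 0, 0], "claw": 0.085},
    {"dp": [0, 0, 0.04], "rotation": [0, 0, 0], "claw": 0.085},
    {"dp": [0, 0, 0.03], "rotation": [0, 0, 0], "claw": 0.085},
    {"dp": [0, 0, 0.01], "rotation": [0, 0, 0], "claw": 0.085},
    {"dp": [0, 0, 0], "rotation": [0, 0, 0], "claw": 0.085}
  ]
}}

```text
clock: 18.6
ee_pos: [467.3, -340.5, 117.5]
orientation: [-0.001, 0.89, 0.457, -0.0]
force: [0.2, -0.4, 0.2]
gripper_width: 85.2
```

Call:
{"op": "jog_arm", "data": {
  "deltas": [
    {"dp": [0, 0, 0], "rotation": [0, 0, 0], "claw": 0.06},
    {"dp": [0, 0, 0], "rotation": [0, 0, 0], "claw": 0.06},
    {"dp": [0, 0, 0], "rotation": [0, 0, 0], "claw": 0.06}
  ],
  "force": 60
}}

```text
clock: 18.9
ee_pos: [468.0, -341.3, 119.5]
orientation: [0.001, 0.89, 0.457, 0.0]
force: [0.1, 0.0, -0.5]
gripper_width: 60.0
```

Run:
```python
from h import *
st(); c=arm.calibration("wrist");im,d=arm.snapshot("wrist");P=cloud(c,d)
cv2.imwrite("pics/w9.png",im)
r=np.arange(170,420,12)
for k in (205,215,225,235,325,335,345): print(k,[(int(v),np.round(P[v,k]).astype(int).tolist()) for v in r if np.isfinite(P[v,k,2]) and 140<P[v,k,2]<200][:6])
```

```text
18.9 [ 468.  -341.3  119.5] [8.000e-04 8.897e-01 4.565e-01 4.000e-04] F [ 0.1  0.  -0.5] w 60.0
205 [(266, [447, -313, 171]), (278, [449, -314, 182]), (290, [449, -316, 188]), (302, [446, -320, 189]), (314, [444, -323, 191]), (326, [441, -327, 192])]
215 [(266, [449, -316, 169]), (278, [446, -320, 171]), (290, [443, -324, 172]), (302, [441, -328, 174]), (314, [438, -331, 176])]
225 [(278, [458, -317, 187]), (290, [456, -320, 190]), (302, [453, -324, 190]), (314, [450, -327, 192]), (326, [447, -332, 191])]
235 [(254, [459, -317, 168]), (266, [463, -316, 185]), (278, [463, -318, 192]), (290, [459, -322, 190]), (302, [457, -325, 192]), (314, [454, -329, 192])]
325 [(242, [491, -345, 144]), (254, [493, -333, 181]), (266, [491, -334, 190]), (278, [489, -337, 191]), (290, [486, -341, 191]), (302, [484, -344, 192])]
335 [(254, [494, -344, 163]), (266, [494, -338, 185]), (278, [492, -339, 190]), (290, [489, -343, 191]), (302, [486, -348, 190]), (314, [484, -352, 191])]
345 [(290, [492, -345, 191]), (302, [489, -350, 190]), (314, [487, -354, 191]), (326, [484, -359, 191])]
```

View pics/w9.png

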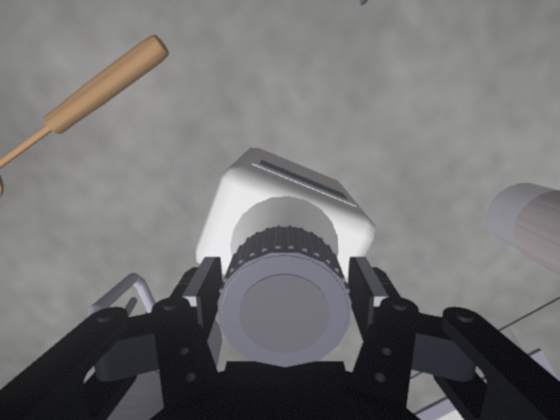

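The pads at (208,300) and (362,300) straddle the cap at (285,300), which is well centred, and their tips are at z≈168. Closing on it.

Call:
{"op": "jog_arm", "data": {
  "deltas": [
    {"dp": [0, 0, 0.002], "rotation": [0, 0, 0], "claw": 0.06},
    {"dp": [0, 0, 0], "rotation": [0, 0, 0], "claw": 0.03},
    {"dp": [0, 0, 0], "rotation": [0, 0, 0], "claw": 0.03},
    {"dp": [0, 0, 0], "rotation": [0, 0, 0], "claw": 0.03},
    {"dp": [0, 0, 0], "rotation": [0, 0, 0], "claw": 0.03}
  ],
  "force": 70
}}

```text
clock: 19.45
ee_pos: [467.6, -341.1, 116.5]
orientation: [0.0, 0.89, 0.457, 0.0]
force: [-0.3, -0.5, 4.8]
gripper_width: 49.1
```

Call:
{"op": "jog_arm", "data": {
  "deltas": [
    {"dp": [0, 0, 0.001], "rotation": [0, 0, 0], "claw": 0.03},
    {"dp": [0, 0, 0.001], "rotation": [0, 0, 0], "claw": 0.03},
    {"dp": [0, 0, 0], "rotation": [0, 0, 0], "claw": 0.03}
  ]
}}

```text
clock: 19.75
ee_pos: [467.7, -341.1, 114.6]
orientation: [0.0, 0.89, 0.457, 0.0]
force: [-1.3, 0.6, 8.8]
gripper_width: 49.2
```

Call:
{"op": "jog_arm", "data": {
  "deltas": [
    {"dp": [0, 0, 0.001], "rotation": [0, 0, 0], "claw": 0.03},
    {"dp": [0, 0, 0.001], "rotation": [0, 0, 0], "claw": 0.03},
    {"dp": [0, 0, 0], "rotation": [0, 0, 0], "claw": 0.03}
  ]
}}

```text
clock: 20.05
ee_pos: [467.7, -341.1, 112.7]
orientation: [0.0, 0.89, 0.457, 0.0]
force: [-2.8, 1.7, 11.8]
gripper_width: 49.0
```

Call:
{"op": "jog_arm", "data": {
  "deltas": [
    {"dp": [0, 0, 0], "rotation": [0, 0, 0], "claw": 0.03},
    {"dp": [0, 0, 0], "rotation": [0, 0, 0], "claw": 0.03}
  ]
}}

```text
clock: 20.25
ee_pos: [467.7, -341.1, 112.8]
orientation: [0.0, 0.89, 0.456, 0.0]
force: [-2.7, 1.0, 11.2]
gripper_width: 49.7
```

Call:
{"op": "jog_arm", "data": {
  "deltas": [
    {"dp": [0, 0, 0.0006], "rotation": [0, 0, 0], "claw": 0.03},
    {"dp": [0, 0, 0], "rotation": [0, 0, -0.05], "claw": 0.03},
    {"dp": [0, 0, 0], "rotation": [0, 0, -0.08], "claw": 0.03},
    {"dp": [0, 0, 0], "rotation": [0, 0, -0.08], "claw": 0.03},
    {"dp": [0, 0, 0], "rotation": [0, 0, -0.08], "claw": 0.03}
  ]
}}

```text
clock: 20.75
ee_pos: [468.2, -341.3, 112.4]
orientation: [0.001, 0.813, 0.582, 0.0]
force: [-0.7, 0.1, 11.5]
gripper_width: 49.6
```

Call:
{"op": "jog_arm", "data": {
  "deltas": [
    {"dp": [0, 0, 0.0003], "rotation": [0, 0, -0.08], "claw": 0.03},
    {"dp": [0, 0, 0], "rotation": [0, 0, -0.08], "claw": 0.03},
    {"dp": [0, 0, 0], "rotation": [0, 0, -0.08], "claw": 0.03},
    {"dp": [0, 0, 0], "rotation": [0, 0, -0.08], "claw": 0.03},
    {"dp": [0, 0, 0], "rotation": [0, 0, -0.08], "claw": 0.03}
  ]
}}

```text
clock: 21.25
ee_pos: [468.3, -341.3, 112.2]
orientation: [0.001, 0.682, 0.732, 0.0]
force: [0.7, 0.2, 13.2]
gripper_width: 49.3
```

Call:
{"op": "jog_arm", "data": {
  "deltas": [
    {"dp": [0, 0, 0], "rotation": [0, 0, -0.08], "claw": 0.03},
    {"dp": [0, 0, 0], "rotation": [0, 0, -0.08], "claw": 0.03},
    {"dp": [0, 0, 0], "rotation": [0, 0, -0.08], "claw": 0.03},
    {"dp": [0, 0, 0], "rotation": [0, 0, -0.08], "claw": 0.03},
    {"dp": [0, 0, 0], "rotation": [0, 0, 0], "claw": 0.03}
  ]
}}

```text
clock: 21.75
ee_pos: [468.3, -341.3, 112.1]
orientation: [0.001, 0.556, 0.831, 0.0]
force: [0.5, 0.3, 12.2]
gripper_width: 49.1
```

```bash
python3 -c "
from h import *
s=st();print(head(s['orientation'])+35.6,s['torque'])"; python3 w.py jug 110 132; python3 w.py cap 170 200
```

```text
21.75 [ 468.3 -341.3  112.1] [9.000e-04 5.565e-01 8.309e-01 2.000e-04] F [ 0.5  0.3 12.2] w 49.1
57.974406982418614 [ 0.06750547 -0.11218856  0.06614708]
21.75 [ 468.3 -341.3  112.1] [9.000e-04 5.565e-01 8.309e-01 2.000e-04] F [ 0.5  0.3 12.2] w 49.1
jug 0.96 6517 z 127.4 [array([ 457.3, -323.3]), array([66.4, 55.7]), np.float64(31.3)]
few 0 0.67
21.85 [ 468.3 -341.3  112.2] [9.000e-04 5.577e-01 8.301e-01 1.000e-04] F [ 0.5  0.3 12.5] w 49.4
cap 0.58 14062 z 186.8 [array([ 466.8, -338.5]), array([50.8, 48.1]), np.float64(22.8)]
```

Turned 58°, and the jug has stayed put (31.3°). A last 4°, then I let up and lift.

Call:
{"op": "jog_arm", "data": {
  "deltas": [
    {"dp": [0, 0, 0], "rotation": [0, 0, -0.07], "claw": 0.03},
    {"dp": [0, 0, 0], "rotation": [0, 0, 0], "claw": 0.03},
    {"dp": [0, 0, -0.003], "rotation": [0, 0, 0], "claw": 0.03},
    {"dp": [0, 0, -0.003], "rotation": [0, 0, 0], "claw": 0.03},
    {"dp": [0, 0, 0], "rotation": [0, 0, 0], "claw": 0.03}
  ]
}}

```text
clock: 22.45
ee_pos: [468.2, -341.2, 118.0]
orientation: [0.001, 0.528, 0.849, 0.0]
force: [2.2, -1.5, 3.2]
gripper_width: 49.2
```

Call:
{"op": "jog_arm", "data": {
  "deltas": [
    {"dp": [0, 0, -0.004], "rotation": [0, 0, 0], "claw": 0.03},
    {"dp": [0, 0, -0.004], "rotation": [0, 0, 0], "claw": 0.03},
    {"dp": [0, 0, 0], "rotation": [0, 0, 0], "claw": 0.03}
  ]
}}

```text
clock: 22.75
ee_pos: [467.4, -341.0, 125.7]
orientation: [-0.0, 0.528, 0.849, -0.0]
force: [-0.1, -0.3, -0.9]
gripper_width: 49.4
```

Call:
{"op": "jog_arm", "data": {
  "deltas": [
    {"dp": [0, 0, -0.01], "rotation": [0, 0, 0], "claw": 0.03},
    {"dp": [0, 0, -0.015], "rotation": [0, 0, 0], "claw": 0.03},
    {"dp": [0, 0, -0.02], "rotation": [0, 0, 0], "claw": 0.03},
    {"dp": [0, 0, 0], "rotation": [0, 0, 0], "claw": 0.03},
    {"dp": [0, 0, 0], "rotation": [0, 0, 0], "claw": 0.03}
  ]
}}

```text
clock: 23.25
ee_pos: [467.7, -341.2, 171.3]
orientation: [0.001, 0.528, 0.849, -0.0]
force: [-0.1, 0.5, -0.6]
gripper_width: 49.1
```

Call:
{"op": "jog_arm", "data": {
  "deltas": [
    {"dp": [0, 0, 0], "rotation": [0, 0, 0], "claw": 0.03},
    {"dp": [0, 0, 0], "rotation": [0, 0, 0], "claw": 0.03},
    {"dp": [0, 0, 0], "rotation": [0, 0, 0], "claw": 0.03}
  ]
}}

```text
clock: 23.55
ee_pos: [467.3, -340.8, 170.0]
orientation: [-0.0, 0.528, 0.849, 0.0]
force: [0.1, -0.2, -0.3]
gripper_width: 49.0
```

```bash
python3 w.py cap 180 260; python3 w.py jug 110 132
python3 - <<'E'
from h import *
im,d=arm.snapshot("scene");im2,d2=arm.snapshot("top")
cv2.imwrite("pics/fin.png",np.hstack([cv2.resize(im[180:320,130:330],(400,280)),cv2.resize(im2[110:320,190:470],(400,280))]))
E
```

```text
23.55 [ 467.3 -340.8  170. ] [-4.000e-04  5.284e-01  8.490e-01  1.000e-04] F [ 0.1 -0.2 -0.3] w 49.0
cap 0.8 15002 z 244.5 [array([ 465.7, -338.2]), array([50.3, 47.9]), np.float64(25.5)]
23.65 [ 467.4 -340.8  170.1] [-3.000e-04  5.283e-01  8.490e-01  1.000e-04] F [0.5 0.8 0.1] w 49.1
jug 0.81 3925 z 127.3 [array([ 462.4, -331.5]), array([66.1, 74.5]), np.float64(31.7)]
few 5 0.27
```

View pics/fin.png

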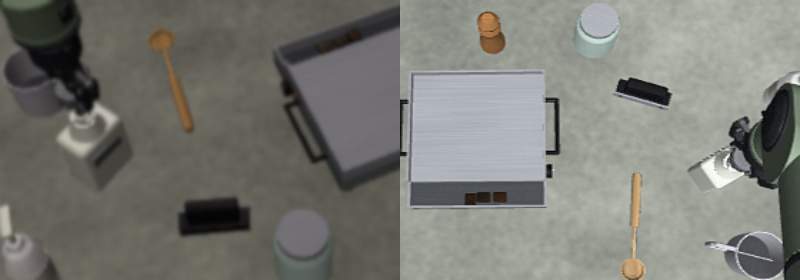

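The cap is up with its top at z≈244.5, so its underside is about 40 mm above the mouth. The jug neck shows bare and upright at (88,120) on the left. The scraper stands at (215,215), the chips are in the trough at (485,197) on the right, and the bystanders in view are in place.

```bash
python3 -c "
from h import *
st(); print(arm.job_done()); st()"
```

```text
23.85 [ 467.5 -340.9  170.3] [-1.000e-04  5.283e-01  8.490e-01  0.000e+00] F [-0.3  0.6 -0.2] w 49.3
the job is handed in; nothing more can be done
None
the job is handed in; nothing more can be done
```

I handed the job in at 23.9 s, and my last checks agree with everything the task asked for. No verdict is reported.

**What I did:** One scraper stroke put all three chips in the trough. I stood the scraper back where it came from and let go. I then pushed the cap down with about 12–13 N, turned it 62° anticlockwise and lifted it off.

**Last checks:**
- **Chips:** they lay flat in the trough after the stroke, with tops at z≈39 mm, and were still there in the last picture.
- **Scraper:** it stands upright on the worktop, its top at 72 mm, clear of the plancha.
- **Cap:** it is held at 49 mm opening, with its underside about 40 mm above the mouth. There was no leftover force on the tool.
- **Jug:** it is upright where it was, and its heading is unchanged (31.7° against 31.9°). At the end it was partly hidden by the gripper, so its centre could not be measured fully.
- **Bystanders:** those in view in the last pictures look unmoved. The bowl and whisk were not in those last crops. The arm was last near them during the scraping stroke.

**What disagreed:**
- **Reported TCP:** it lies about 42 mm below the real fingertips in the wrist depth picture. The first try at the scraper therefore closed above it without touching it; I corrected for the offset after that.
- **Camera positions:** the wrist camera put things about 3–4 mm further out in x than the top camera. I used the wrist values.

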